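# Slide the carton stop back

## Robot

A 6-joint arm with a two-finger parallel gripper is mounted at the origin on the work surface. World frame = base frame: x ahead of the robot, y to its left, z up, the work surface at z = 0. Lengths are in m, angles in rad, forces in N, time in s.
With the tool pointing down it reaches from about 0.35 to 0.8 m from the base axis. Payload 7.3 kg.
Tool frame: the origin (TCP) lies on the centre line of the jaws, within the pads' length; the fingertips stand 19 mm ahead of it and the grasp point (between the pads) is the TCP (tip_reach is the z of the fingertips in the tool frame, in m); z points along the fingers, y is the line along which they close (so a half turn about z gives the same grasp; the last joint's range is limited). The gripper opens to 85 mm and grips with 20 to 120 N. Pads are 22 mm wide; open, the fingers measure 114 mm over their backs; the gripper's body (76 mm by 85 mm) begins 54 mm behind the grasp point. The pads swing forward as they close: fully open they stand 13 mm farther back than shut.
Start: joints at [1.182, 0.342, 1.524, -0, 1.275, -0.146], TCP at [0.126, 0.51, 0.25] pointing down, gripper open.
Joint ranges: [-2.53, 2.53], [-0.77, 2.02], [0.04, 2.7], [-1, 4.14], [0.28, 2.66], [-3.11, 3.11]. Speed limits (rad/s): [2.57, 2.57, 3.14, 3.14, 3.14, 3.14].

## Interface

Orientations are given as a 3x3 rotation matrix whose columns are the frame's x, y, z axes.
In Python, from bench import * gives the robot as it stands.
- The arm moves only by the tool arm_command, never from a script. Its argument "rows" is a list of rows, each a list of 5 numbers: the finger opening in cm, from 0 to 8.54, then the shift along the tool's x, y, z in cm, then the turn about the tool's z in rad. A call has 1 to 8 rows; each row shifts and turns the commanded pose from where the row before left it, along the tool's axes as they then stand; what a row does not reach is not made up. A row lasts 1/10 s, in which the tool goes at most 50 mm and 8.59 degrees, less where a joint would pass 70% of its speed; a pose out of reach is approached as far as the arm can. A call with a gripper value outside its range is refused whole. The fingers move at their own pace and stop on an object; "newtons" is the grip in N (left out, the last holds). Time passes only in rows, so rows that do not move let the fingers close. It gives the time, the measured TCP pose, the force, the opening and the grip force at its end, in the units of the state.
- get_obs(): the state, without advancing time (a new reading comes with each control period).
- get_image(name): name is "side" or "top"; returns the picture (384x512x3 uint8, red, green, blue); there is no depth.
- camera_model(name): a dict with "intrinsics" (3x3 intrinsics, pixels), "xyz" and "attitude" of the camera in the world. Camera axes: x right, y up, looking along -z (the intrinsics and any distortion apply to the point x, -y, -z); pixel columns grow to the right and rows downward; lengths in m; the calibration is good to about 2 mm. A picture is of the moment at which its call begins. camera_model takes no time and is no camera call.
- sign_off(): hands the job in; it is judged then, once.
The state is a dict: "time": time; "q": joint angles; "qd": joint speeds; "effort": joint torques, N m; "tool_pos": TCP position; "ee_rot": TCP orientation; "contact_force": force on the tool from outside, world axes, zero at the start; "moment": the same for the moment, N m; "finger_gap": opening from 0.0 (shut) to 1.0 (fully open); "gripper_force": force on a finger pad.
Only numpy, scipy, OpenCV 4.12 (cv2) and the standard library are available. Lean on these libraries where they do the work, as an engineer would, in place of code of your own. Each camera call takes 0.05 s, during which the arm holds its last target. There are 200 camera calls.

## Task

Press the red release button on top of the blue sliding stop of the carton track and, keeping it pressed, push the stop along its bar, away from the cartons, fully back against the black end block. Then let the button spring up so that the stop is locked there. Leave the cartons and the other things on the counter where they stand.

Things in the scene. Friction and masses are not known exactly. Their poses are not given: they have to be found in the camera images.
- track: White carton track fixed to the counter: a tray 150 mm (its x) by 400 mm (its y), floor 6 mm thick, with a serrated aluminium bar along its y at x = +30 mm and a row of cartons at x = -28 mm. Origin at the centre of its underside, on the counter. Its +y axis is the 'back' direction, along the bar away from the cartons; a grey end plate stands at -y, a black end block (46 mm high) at +y.
- stop (a joint): Sliding stop (jaw) on the bar, in m: 0 = nearest the cartons, 0.130 = fully back; grows along the track's +y. Blue block 56 mm (x) by 64 mm (y), top 40 mm above the counter, with a steel plate on its carton side. With the release up a pawl locks it, both ways, in notches 8 mm apart (0.130, 0.122, ...); it holds over 60 N. With the release 7 mm or more down it slides at 1 to 2 N.
- release (a joint): Red release button on top of the stop, in the pocket between steel plate and wall, in m: 0 = up (locked), 0.012 = fully down; moves straight down. Takes 4 N to start and 5 N at full depth. Springs back up when let go and locks the stop in the nearest notch. The pawl may at first rest on a tooth tip (button 5.5 mm down); it drops in once the stop shifts.
- release_top (a point): Centre of the red button's upper face (40 by 40 mm), 56 mm above the counter when up; it moves with the button and the stop. Axes as the track's.
- stop_wall (a point): Middle of the face, towards the button, of the stop's blue upright back wall: push here in the track's +y. 24 mm along +y from the button's centre, 70 mm above the counter. Wall 56 mm wide (x), 10 mm thick, top 85 mm above the counter. The steel plate facing it, 52 mm away across the open pocket, is 75 mm high.
- carton1: Loose white carton with a red band, 60 x 40 x 62 mm, standing in the row on the tray; origin at the centre of its underside. To be left alone.
- carton2: Loose brown cardboard carton with a white band, 60 x 40 x 62 mm, standing in the row on the tray; origin at the centre of its underside. To be left alone.
- carton3: Loose white carton with a green band, 60 x 40 x 62 mm, standing in the row on the tray; origin at the centre of its underside. To be left alone.
- valve: Loose brass valve with a flat red handle, 63 mm high, standing on the counter beside the track; origin at its underside. To be left alone.
- union: Loose brass pipe union, 42 mm wide, 46 mm high, standing on the counter beside the track; origin at its underside. To be left alone.
- wrench: Loose wrench 180 mm long, lying on the counter to the robot's right; origin at its underside. To be left alone.
- notes: Loose stack of coloured note pads, 75 x 75 x 30 mm, on the counter to the robot's left; origin at its underside. To be left alone.

How it is judged:
On the way, in this order (a step that is already met when the one before it is completed fails the run):
1. the release is pressed down before the stop has been moved (value of joint release above 0.007 m and distance of stop_wall from where it was at the start of the episode below 0.012 m), for 0.1 s.
2. the stop is pushed fully back (value of joint stop above 0.125 m), for 0.1 s.
At the end, for the whole second after the job is handed in: The stop rests within 6 mm of the back end of its travel, the release is up (within 2 mm), and cartons, valve, union, wrench and notes stand upright within 20 mm of where they were (value of joint stop above 0.124 m and value of joint release below 0.002 m and velocity of joint stop below 0.005 m/s and distance of each of carton1, carton2, carton3, valve, union, wrench, notes from where it was at the start of the episode below 0.02 m and angle between each of carton1, carton2, carton3, valve, union, wrench, notes's own z axis and vertical below 0.2 rad); the robot touches nothing.
It fails at once if a carton is shifted, lifted or tipped (distance of any of carton1, carton2, carton3 from where it was at the start of the episode above 0.02 m or angle between any of carton1, carton2, carton3's own z axis and vertical above 0.3 rad).
It fails at once if the valve, union, wrench or notes are shifted, lifted or tipped (distance of any of valve, union, wrench, notes from where it was at the start of the episode above 0.02 m or angle between any of valve, union, wrench, notes's own z axis and vertical above 0.3 rad).
It also fails if it takes over 32 s, if anything falls off the work surface, if the arm or the gripper's body presses on something with over 40 N, if the wrist force passes 120 N, or if a joint passes its speed limit or range.

## Working session

There is one attempt and no reset: what is moved stays moved. The work goes in short steps, Python scripts to look and compute and a tool call to move; the robot and the scene stay as the last step left them, time stands still between calls to the robot, and variables do not carry over. Pictures are saved under pics/ and viewed, at most 10 in all, crops included, and the job is handed in when it is done.

Besides the shell and the picture viewer there is one more tool, called as name([rows], argument=value, ...), one row to a line, values as JSON. arm_command: Moves the arm, as the interface text tells. Its arguments: {"type":"object","properties":{"rows":{"type":"array","items":{"type":"array","items":{"type":"number"}}},"newtons":{"type":"number"}},"required":["rows"]}

```bash
mkdir -p pics
python3 - <<'E'
from bench import *
import cv2
for n in("top","side"):
    im=get_image(n); cv2.imwrite(f"pics/{n}0.png",im[:,:,::-1])
    print(n,camera_model(n))
o=get_obs(); print(o["time"],o["tool_pos"],o["ee_rot"],o["finger_gap"])
E
```

```text
top {'intrinsics': array([[406.28893214,   0.        , 253.27164123],
       [  0.        , 406.28893214, 194.5003516 ],
       [  0.        ,   0.        ,   1.        ]]), 'xyz': array([ 0.31771435, -0.02894443,  1.19295985]), 'attitude': array([[ 0.02011066,  0.98130885, -0.19138574],
       [-0.99978902,  0.01893797, -0.0079547 ],
       [-0.00418156,  0.19150534,  0.98148266]])}
side {'intrinsics': array([[482.61329909,   0.        , 255.29131824],
       [  0.        , 482.61329909, 191.35110952],
       [  0.        ,   0.        ,   1.        ]]), 'xyz': array([ 0.33170715, -1.30020061,  0.78913132]), 'attitude': array([[ 0.98665018,  0.08506421, -0.13887229],
       [-0.1627181 ,  0.48009885, -0.86199067],
       [-0.00665213,  0.87308028,  0.4875311 ]])}
0.1 [0.12608832 0.50931301 0.24969424] [[-9.70670567e-01  2.40412954e-01 -5.11647295e-04]
 [ 2.40413420e-01  9.70669774e-01 -1.25580226e-03]
 [ 1.94729435e-04 -1.34197716e-03 -9.99999081e-01]] 0.9997397007562365
```

View pics/top0.png

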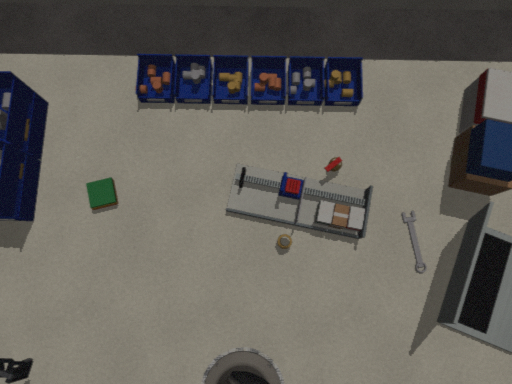

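View pics/side0.png

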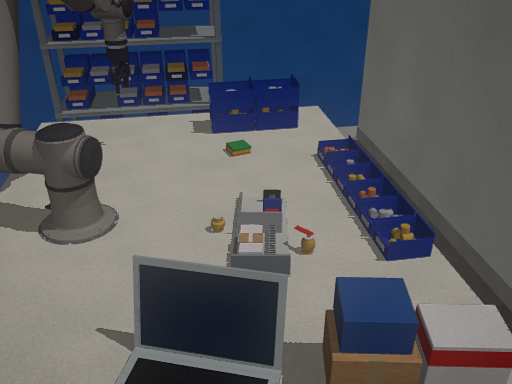

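The top view shows the track at about (228–372, 165–235), the red button near (292,187), the black end block near (241,178), the valve at (333,164) and the union at (284,242). I'll enlarge the track.

Run:
```python
import cv2
a=cv2.imread("pics/top0.png")[155:245,220:380]
cv2.imwrite("pics/topc.png",cv2.resize(a,None,fx=5,fy=5,interpolation=cv2.INTER_CUBIC))
a=cv2.imread("pics/side0.png")[180:280,200:330]
cv2.imwrite("pics/sidec.png",cv2.resize(a,None,fx=6,fy=6,interpolation=cv2.INTER_CUBIC))
```

```text
(no output)
```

View pics/topc.png

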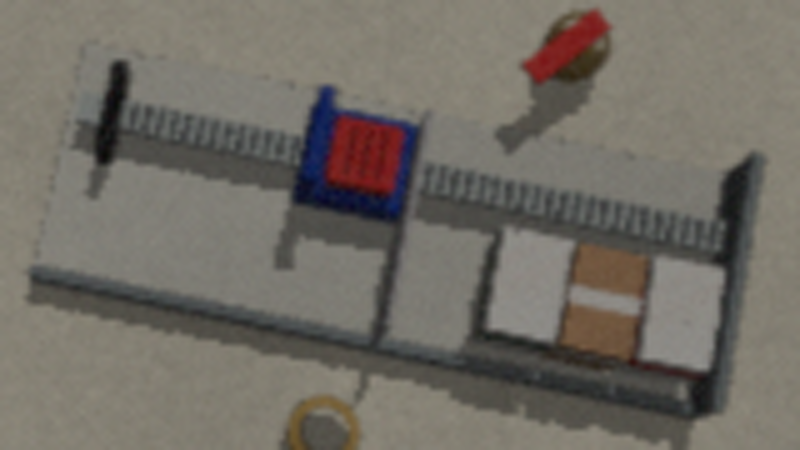

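View pics/sidec.png

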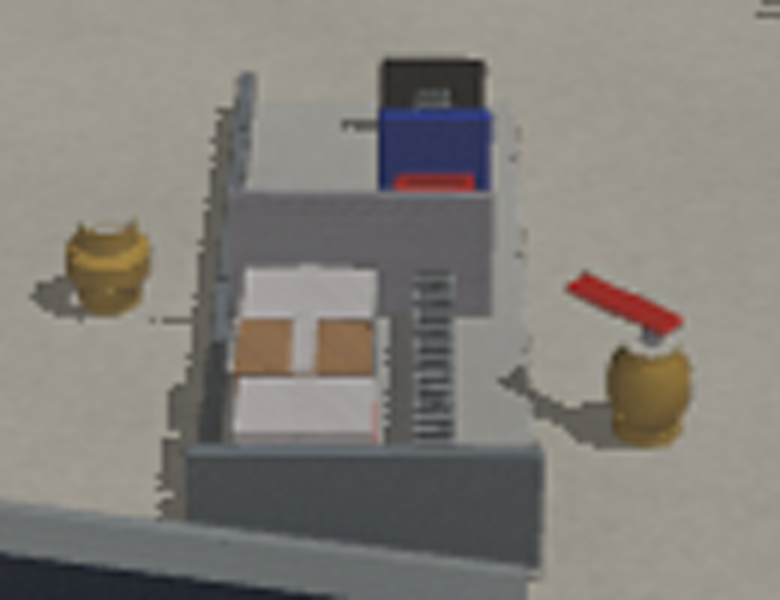

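Crop (x5): button corners about (338,116), (405,125), (392,195), (326,186). The wall is the blue strip to the left of it and the steel plate line runs (425,112)–(378,345). The end block top is (120,62)–(104,162). Side crop (x6): wall top (380,112)–(491,112), button sliver (396–474, 175–190).

```bash
cat > h.py <<'E'
from bench import *
import numpy as np
def back(n,u,v,z):
    c=camera_model(n);d=c["attitude"]@(np.diag([1,-1,-1])@np.linalg.inv(c["intrinsics"])@[u,v,1])
    p=c["xyz"];return p+d*(z-p[2])/d[2]
T=lambda u,v,z:back("top",220+(u+.5)/5-.5,155+(v+.5)/5-.5,z)
S=lambda u,v,z:back("side",200+(u+.5)/6-.5,180+(v+.5)/6-.5,z)
E
python3 - <<'E'
from h import *
np.set_printoptions(precision=4,suppress=True)
B=np.array([T(u,v,.056) for u,v in((338,116),(405,125),(392,195),(326,186))])
print(B,B.mean(0)); 
for n,a,b in(("btn y",B[[1,2]].mean(0),B[[0,3]].mean(0)),("plate",T(378,345,.075),T(425,112,.075)),("trayback",T(32,272,.02),T(85,42,.006)),("trayside",T(690,412,.02),T(32,272,.02)),("block",T(101,162,.046),T(123,62,.046)),("wall side cam",S(380,112,.085),S(491,112,.085)),("plate side",S(228,192,.075),S(494,192,.075)),("btn far side",S(396,176,.056),S(474,176,.056)),("cartons",T(708,235,.07),T(503,228,.062))):
    d=b-a;print(n,a,b,(a+b)/2,np.linalg.norm(d),np.degrees(np.arctan2(d[1],d[0])))
print("valve",T(570,45,.05),T(605,12,.063),T(525,82,.063),"union",T(325,425,.046))
E
```

```text
[[ 0.5902 -0.1162  0.056 ]
 [ 0.5856 -0.1547  0.056 ]
 [ 0.5445 -0.1472  0.056 ]
 [ 0.549  -0.1095  0.056 ]] [ 0.5673 -0.1319  0.056 ]
btn y [ 0.565  -0.1509  0.056 ] [ 0.5696 -0.1129  0.056 ] [ 0.5673 -0.1319  0.056 ] 0.03832332311158106 83.193966244924
plate [ 0.456  -0.1374  0.075 ] [ 0.5889 -0.1639  0.075 ] [ 0.5225 -0.1506  0.075 ] 0.13547709641474395 -11.279355735517933
trayback [0.5017 0.0594 0.02  ] [0.6452 0.033  0.006 ] [0.5735 0.0462 0.013 ] 0.14652048345719554 -10.409774124551898
trayside [ 0.4276 -0.3223  0.02  ] [0.5017 0.0594 0.02  ] [ 0.4647 -0.1315  0.02  ] 0.3888181172664423 79.0028958424181
block [0.5627 0.0197 0.046 ] [0.6225 0.0084 0.046 ] [0.5926 0.0141 0.046 ] 0.06089034724156248 -10.64546010644916
wall side cam [ 0.5475 -0.0999  0.085 ] [ 0.6006 -0.1092  0.085 ] [ 0.574  -0.1046  0.085 ] 0.05393621510275037 -10.02508148252911
plate side [ 0.4668 -0.1445  0.075 ] [ 0.59   -0.1662  0.075 ] [ 0.5284 -0.1553  0.075 ] 0.12514150581885256 -9.984909071310188
btn far side [ 0.553  -0.1132  0.056 ] [ 0.5905 -0.1198  0.056 ] [ 0.5717 -0.1165  0.056 ] 0.03799698593144495 -9.992645052787902
cartons [ 0.5223 -0.3228  0.07  ] [ 0.5255 -0.2092  0.062 ] [ 0.5239 -0.266   0.066 ] 0.11384355314666282 88.36713159009952
valve [ 0.6366 -0.2513  0.05  ] [ 0.653  -0.2693  0.063 ] [ 0.6106 -0.2226  0.063 ] union [ 0.4138 -0.1104  0.046 ]
```

```bash
cat >> h.py <<'E'
def rows(target,yaw,n):
    """n rows from the current pose to target (xyz, tool-x yaw), turning evenly"""
    o=get_obs();p=o["tool_pos"];R=o["ee_rot"];y0=np.arctan2(R[1,0],R[0,0])
    d=(np.array(target)-p)/n*100;t=(yaw-y0)/n
    print("t",o["time"],"pos",p.round(4),"yaw",np.degrees(y0).round(2),"F",o["contact_force"].round(1),"gap",round(o["finger_gap"],2))
    for i in range(n):
        a=y0+i*t;x=[np.cos(a),np.sin(a)];y=[np.sin(a),-np.cos(a)]
        print([0,round(d[:2]@x,2),round(d[:2]@y,2),round(-d[2],2),round(-t,4)])
E
python3 -c "
from h import *
rows([.568,-.131,.15],np.radians(80),20)"
```

```text
t 0.1 pos [0.1261 0.5093 0.2497] yaw 166.09 F [ 1.  -0.5  0.3] gap 1.0
[0, np.float64(-2.91), np.float64(-2.58), np.float64(0.5), np.float64(0.0751)]
[0, np.float64(-3.1), np.float64(-2.35), np.float64(0.5), np.float64(0.0751)]
[0, np.float64(-3.27), np.float64(-2.11), np.float64(0.5), np.float64(0.0751)]
[0, np.float64(-3.42), np.float64(-1.86), np.float64(0.5), np.float64(0.0751)]
[0, np.float64(-3.55), np.float64(-1.6), np.float64(0.5), np.float64(0.0751)]
[0, np.float64(-3.66), np.float64(-1.33), np.float64(0.5), np.float64(0.0751)]
[0, np.float64(-3.75), np.float64(-1.05), np.float64(0.5), np.float64(0.0751)]
[0, np.float64(-3.81), np.float64(-0.77), np.float64(0.5), np.float64(0.0751)]
[0, np.float64(-3.86), np.float64(-0.48), np.float64(0.5), np.float64(0.0751)]
[0, np.float64(-3.89), np.float64(-0.19), np.float64(0.5), np.float64(0.0751)]
[0, np.float64(-3.89), np.float64(0.11), np.float64(0.5), np.float64(0.0751)]
[0, np.float64(-3.87), np.float64(0.4), np.float64(0.5), np.float64(0.0751)]
[0, np.float64(-3.83), np.float64(0.69), np.float64(0.5), np.float64(0.0751)]
[0, np.float64(-3.77), np.float64(0.97), np.float64(0.5), np.float64(0.0751)]
[0, np.float64(-3.68), np.float64(1.25), np.float64(0.5), np.float64(0.0751)]
[0, np.float64(-3.58), np.float64(1.53), np.float64(0.5), np.float64(0.0751)]
[0, np.float64(-3.45), np.float64(1.79), np.float64(0.5), np.float64(0.0751)]
[0, np.float64(-3.31), np.float64(2.04), np.float64(0.5), np.float64(0.0751)]
[0, np.float64(-3.15), np.float64(2.29), np.float64(0.5), np.float64(0.0751)]
[0, np.float64(-2.97), np.float64(2.52), np.float64(0.5), np.float64(0.0751)]
```

arm_command([
  [0, -2.9, -2.6, 0.5, 0.075],
  [0, -3.1, -2.35, 0.5, 0.075],
  [0, -3.3, -2.1, 0.5, 0.075],
  [0, -3.4, -1.9, 0.5, 0.075],
  [0, -3.55, -1.6, 0.5, 0.075],
  [0, -3.65, -1.3, 0.5, 0.075],
  [0, -3.75, -1.05, 0.5, 0.075],
  [0, -3.8, -0.75, 0.5, 0.075],
], newtons=40)

```text
time: 0.9
tool_pos: [0.3035, 0.252, 0.21]
ee_rot: [[-0.663, 0.748, -0.0], [0.748, 0.663, -0.0], [0.0, -0.0, -1.0]]
contact_force: [0.6, 0.1, 0.7]
finger_gap: 0.001
gripper_force: 0.0
```

arm_command([
  [0, -3.85, -0.5, 0.5, 0.075],
  [0, -3.9, -0.2, 0.5, 0.075],
  [0, -3.9, 0.1, 0.5, 0.075],
  [0, -3.85, 0.4, 0.5, 0.075],
  [0, -3.8, 0.7, 0.5, 0.075],
  [0, -3.75, 0.95, 0.5, 0.075],
  [0, -3.7, 1.25, 0.5, 0.075],
  [0, -3.6, 1.5, 0.5, 0.075],
])

```text
time: 1.7
tool_pos: [0.4799, -0.0041, 0.1698]
ee_rot: [[-0.124, 0.992, -0.001], [0.992, 0.124, 0.0], [0.0, -0.0, -1.0]]
contact_force: [0.7, 0.1, 0.4]
finger_gap: 0.001
gripper_force: 0.0
```

```bash
python3 -c "
from h import *
rows([.568,-.131,.15],np.radians(80),5)"
```

```text
t 1.7 pos [ 0.4799 -0.0041  0.1698] yaw 97.14 F [0.7 0.1 0.4] gap 0.0
[0, np.float64(-2.74), np.float64(1.43), np.float64(0.4), np.float64(0.0598)]
[0, np.float64(-2.65), np.float64(1.59), np.float64(0.4), np.float64(0.0598)]
[0, np.float64(-2.55), np.float64(1.75), np.float64(0.4), np.float64(0.0598)]
[0, np.float64(-2.44), np.float64(1.9), np.float64(0.4), np.float64(0.0598)]
[0, np.float64(-2.32), np.float64(2.04), np.float64(0.4), np.float64(0.0598)]
```

arm_command([
  [0, -2.75, 1.45, 0.4, 0.06],
  [0, -2.65, 1.6, 0.4, 0.06],
  [0, -2.55, 1.75, 0.4, 0.06],
  [0, -2.45, 1.9, 0.4, 0.06],
  [0, -2.3, 2.0, 0.4, 0.06],
  [0, 0, 0, 0, 0],
  [0, 0, 0, 0, 0],
])

```text
time: 2.4
tool_pos: [0.5672, -0.1294, 0.1494]
ee_rot: [[0.171, 0.985, -0.002], [0.985, -0.171, 0.001], [0.001, -0.002, -1.0]]
contact_force: [-0.1, 0.9, 0.5]
finger_gap: 0.002
gripper_force: 0.0
```

Run:
```python
from h import *
import cv2
rows([.568,-.131,.15],np.radians(80),1)
a=get_image("top")[155:245,220:380,::-1]
b=get_image("side")[160:260,200:330,::-1]
a=cv2.resize(a,None,fx=4,fy=4,interpolation=cv2.INTER_CUBIC);b=cv2.resize(b,(468,360),interpolation=cv2.INTER_CUBIC)
b=b[:,:]; o=np.zeros((360,800,3),np.uint8);o[:,:400]=a[:,120:520];o[:,400:]=b[:,30:430]
cv2.imwrite("pics/over.png",o)
```

```text
t 2.4 pos [ 0.5672 -0.1294  0.1494] yaw 80.13 F [-0.1  0.9  0.5] gap 0.0
[0, np.float64(-0.15), np.float64(0.1), np.float64(-0.06), np.float64(0.0023)]
```

View pics/over.png

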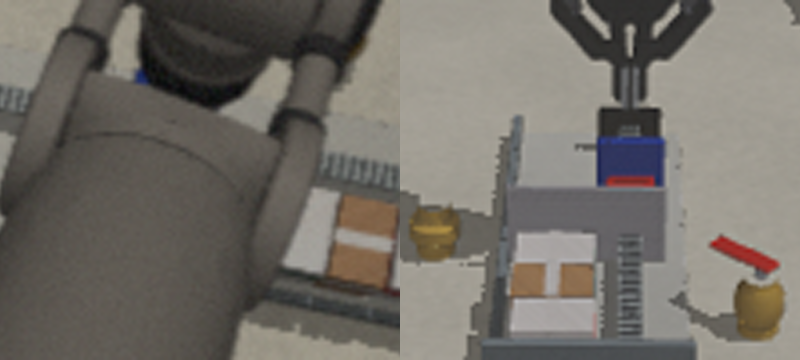

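The side view shows the closed fingertips (629,100) directly above the button (631,181), gap to wall and plate clear. Descend.

arm_command([
  [0, -0.2, 0.1, 1.5, 0],
  [0, 0, 0, 1.5, 0],
  [0, 0, 0, 1.5, 0],
  [0, 0, 0, 1.5, 0],
  [0, 0, 0, 0.7, 0],
  [0, 0, 0, 0, 0],
])

```text
time: 3.1
tool_pos: [0.5677, -0.1305, 0.0827]
ee_rot: [[0.17, 0.985, -0.002], [0.985, -0.17, 0.001], [0.001, -0.002, -1.0]]
contact_force: [-0.5, 0.7, 0.1]
finger_gap: -0.0
gripper_force: 0.0
```

arm_command([
  [0, 0, 0, 0.3, 0],
  [0, 0, 0, 0.3, 0],
  [0, 0, 0, 0.2, 0],
  [0, 0, 0, 0, 0],
  [0, 0, 0, 0, 0],
])

```text
time: 3.6
tool_pos: [0.5685, -0.1315, 0.0754]
ee_rot: [[0.171, 0.985, 0.0], [0.985, -0.171, 0.0], [0.0, 0.0, -1.0]]
contact_force: [-0.4, 0.2, 0.3]
finger_gap: 0.001
gripper_force: 0.0
```

arm_command([
  [0, 0, 0, 0.3, 0],
  [0, 0, 0, 0.3, 0],
  [0, 0, 0, 0.3, 0],
  [0, 0, 0, 0.1, 0],
  [0, 0, 0, 0, 0],
  [0, 0, 0, 0, 0],
])

```text
time: 4.2
tool_pos: [0.5687, -0.1316, 0.0655]
ee_rot: [[0.171, 0.985, 0.001], [0.985, -0.171, -0.0], [-0.0, 0.001, -1.0]]
contact_force: [0.0, -0.3, 5.4]
finger_gap: 0.002
gripper_force: 2.5
```

arm_command([
  [0, 0, 0, 0.1, 0],
  [0, 0, 0, 0, 0],
  [0, 0, 0, 0, 0],
  [0, 0.5, 0, 0, 0],
  [0, 0.5, 0, 0, 0],
  [0, 0.5, 0, 0, 0],
  [0, 0.5, 0, 0, 0],
  [0, 0, 0, 0, 0],
])

```text
time: 5.0
tool_pos: [0.5725, -0.1113, 0.0647]
ee_rot: [[0.171, 0.985, 0.002], [0.985, -0.171, -0.0], [0.0, 0.002, -1.0]]
contact_force: [0.7, -0.1, 5.3]
finger_gap: -0.001
gripper_force: 2.5
```

arm_command([
  [0, 0.8, 0, 0, 0],
  [0, 0.8, 0, 0, 0],
  [0, 0.8, 0, 0, 0],
  [0, 0.8, 0, 0, 0],
  [0, 0.8, 0, 0, 0],
  [0, 0.8, 0, 0, 0],
  [0, 0, 0, 0, 0],
])

```text
time: 5.7
tool_pos: [0.5814, -0.0638, 0.065]
ee_rot: [[0.17, 0.985, 0.003], [0.985, -0.17, -0.0], [0.0, 0.003, -1.0]]
contact_force: [2.4, 0.6, 4.5]
finger_gap: -0.003
gripper_force: 2.5
```

Run:
```python
from h import *
import cv2
rows([.568,-.131,.15],np.radians(80),1)
b=get_image("side")[160:260,200:330,::-1]
cv2.imwrite("pics/mid.png",cv2.resize(b,None,fx=6,fy=6,interpolation=cv2.INTER_CUBIC))
```

```text
t 5.7 pos [ 0.5814 -0.0638  0.065 ] yaw 80.19 F [2.4 0.6 4.5] gap -0.0
[0, np.float64(-6.85), np.float64(-0.18), np.float64(-8.5), np.float64(0.0033)]
```

View pics/mid.png

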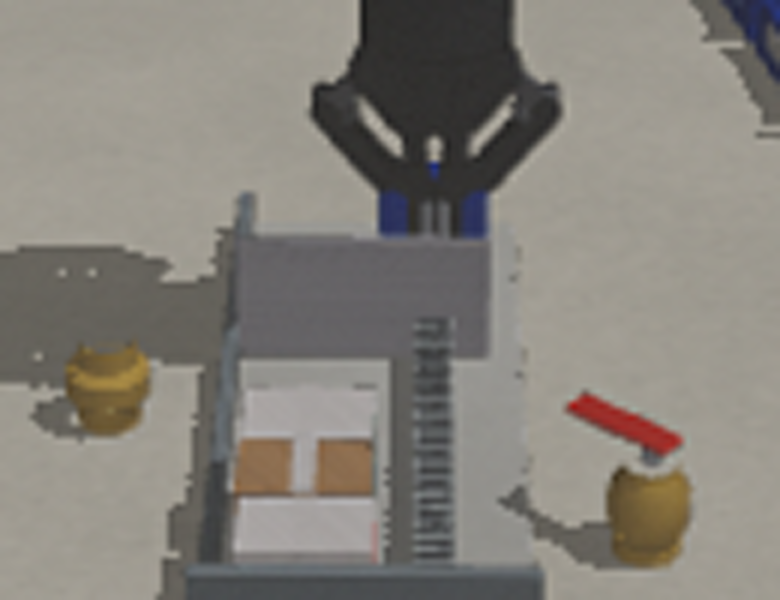

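The stop moves with the fingers: the plate top went from row 212 to 200 in full-image terms, and the cartons, valve and union are unchanged. Continue.

arm_command([
  [0, 0.7, 0, 0, 0],
  [0, 0.7, 0, 0, 0],
  [0, 0.7, 0, 0, 0],
  [0, 0.5, 0, 0, 0],
  [0, 0, 0, 0, 0],
])

```text
time: 6.25
tool_pos: [0.5862, -0.0385, 0.0651]
ee_rot: [[0.171, 0.985, 0.004], [0.985, -0.171, -0.0], [0.0, 0.004, -1.0]]
contact_force: [3.4, 0.2, 3.9]
finger_gap: -0.0
gripper_force: 2.5
```

arm_command([
  [0, 0.3, 0, 0, 0],
  [0, 0.3, 0, 0, 0],
  [0, 0.3, 0, 0, 0],
  [0, 0, 0, 0, 0],
])

```text
time: 6.65
tool_pos: [0.5877, -0.0301, 0.0651]
ee_rot: [[0.171, 0.985, 0.004], [0.985, -0.171, -0.001], [0.0, 0.004, -1.0]]
contact_force: [4.3, -0.2, 5.7]
finger_gap: 0.001
gripper_force: 2.5
```

arm_command([
  [0, 0.3, 0.05, 0, 0],
  [0, 0.3, 0.05, 0, 0],
  [0, 0.3, 0, 0, 0],
  [0, 0, 0, 0, 0],
])

```text
time: 7.05
tool_pos: [0.5889, -0.0216, 0.0646]
ee_rot: [[0.171, 0.985, 0.001], [0.985, -0.171, -0.001], [-0.001, 0.001, -1.0]]
contact_force: [-0.0, -2.0, 4.5]
finger_gap: 0.001
gripper_force: 2.5
```

arm_command([
  [0, 0.3, 0, 0, 0],
  [0, 0.3, 0, 0, 0],
  [0, 0.3, 0, 0, 0],
  [0, 0, 0, 0, 0],
])

```text
time: 7.45
tool_pos: [0.5896, -0.0174, 0.0648]
ee_rot: [[0.171, 0.985, -0.001], [0.985, -0.171, -0.007], [-0.007, 0.0, -1.0]]
contact_force: [-5.2, -21.4, 7.5]
finger_gap: -0.003
gripper_force: 15.2
```

The push stalled at 21 N. I'll check it against the end block before letting go.

Run:
```python
from h import *
import cv2
o=get_obs();print(o["time"],o["tool_pos"],o["contact_force"])
b=get_image("side")[160:260,200:330,::-1]
cv2.imwrite("pics/end.png",cv2.resize(b,None,fx=6,fy=6,interpolation=cv2.INTER_CUBIC))
```

```text
7.45 [ 0.58963669 -0.01737838  0.06478794] [ -5.17863421 -21.3855707    7.52837627]
```

View pics/end.png

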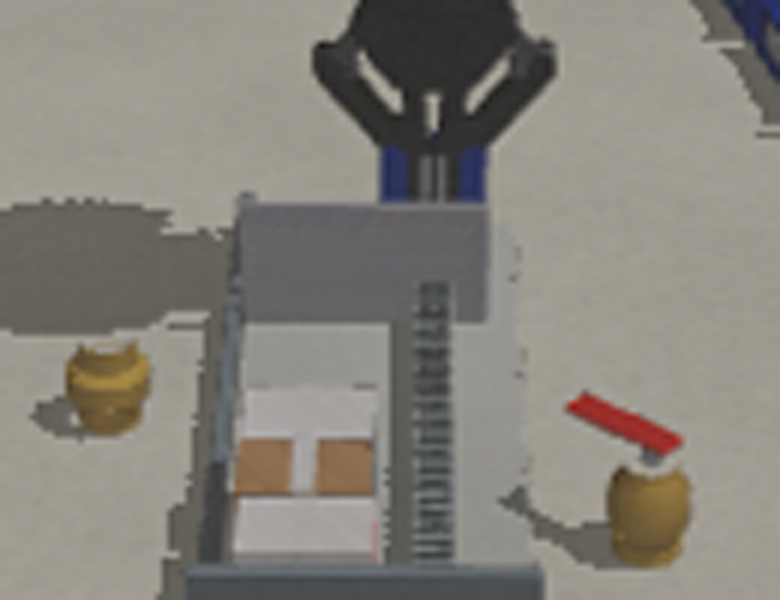

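The plate top is now at crop row 204 with the wall behind it at the end block, and cartons, valve and union are unmoved. Ease the push and lift the button slowly, keeping the stop lightly held back.

arm_command([
  [0, -0.3, 0, 0, 0],
  [0, 0, 0, 0, 0],
  [0, 0, 0, -0.3, 0],
  [0, 0, 0, -0.3, 0],
  [0, 0, 0, -0.3, 0],
  [0, 0, 0, -0.3, 0],
  [0, 0, 0, -0.2, 0],
  [0, 0, 0, 0, 0],
])

```text
time: 8.3
tool_pos: [0.5884, -0.0173, 0.0771]
ee_rot: [[0.171, 0.985, -0.003], [0.985, -0.171, -0.002], [-0.003, -0.003, -1.0]]
contact_force: [-1.1, -9.9, -1.2]
finger_gap: -0.002
gripper_force: 4.5
```

Run:
```python
from h import *
a=S(360,192,.075);b=S(360,204-120,.075);print(a,b,np.linalg.norm(b-a))
```

```text
[ 0.52799522 -0.1552609   0.075     ] [ 0.54560496 -0.05341506  0.075     ] 0.10335704534327328
```

Moved 103 mm, which matches the 104 mm notch multiple. Back off the wall and rise clear.

arm_command([
  [0, -0.4, 0, -0.3, 0],
  [0, -0.5, 0, -0.3, 0],
  [0, -0.4, 0, -1, 0],
  [0, 0, 0, -2, 0],
  [0, 0, 0, -3, 0],
  [0, 0, 0, -4, 0],
  [0, 0, 0, -4, 0],
  [0, 0, 0, -4, 0],
])

```text
time: 9.1
tool_pos: [0.587, -0.0282, 0.2669]
ee_rot: [[0.171, 0.985, 0.001], [0.985, -0.171, 0.0], [0.0, 0.001, -1.0]]
contact_force: [0.9, 0.4, -0.5]
finger_gap: -0.003
gripper_force: 0.0
```

arm_command([
  [0, 0, -3, -2, 0],
  [0, 0, -4, 0, 0],
  [0, 0, -4, 0, 0],
  [0, 0, -4, 0, 0],
  [0, 0, 0, 0, 0],
  [0, 0, 0, 0, 0],
])

```text
time: 9.7
tool_pos: [0.4395, -0.0024, 0.2856]
ee_rot: [[0.171, 0.985, 0.003], [0.985, -0.171, -0.0], [0.0, 0.003, -1.0]]
contact_force: [-0.3, -0.8, 0.2]
finger_gap: 0.003
gripper_force: 0.0
```

Run:
```python
from h import *
import cv2
b=get_image("side")[160:260,200:330,::-1]
cv2.imwrite("pics/fin.png",cv2.resize(b,None,fx=6,fy=6,interpolation=cv2.INTER_CUBIC))
```

```text
(no output)
```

View pics/fin.png

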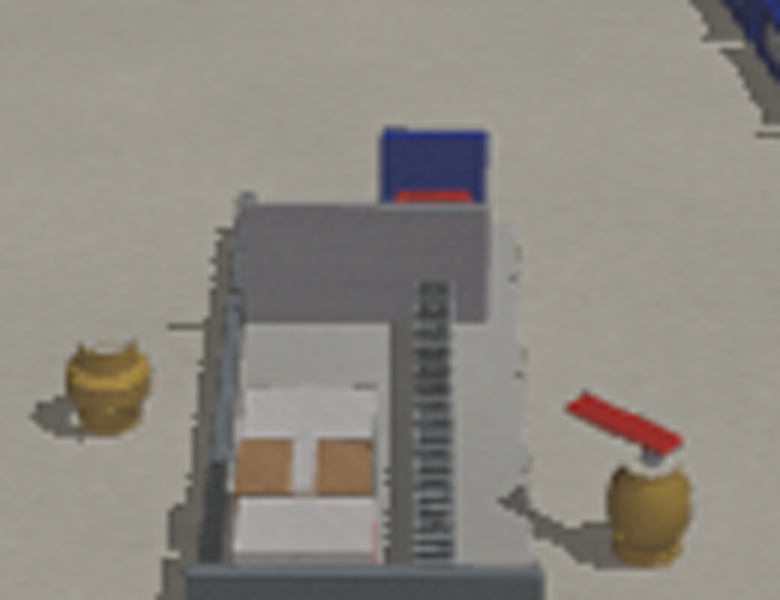

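Run:
```python
from h import *
import cv2
A=cv2.imread("pics/side0.png").astype(int)
B=get_image("side")[:,:,::-1].astype(int)
for n,I in(("start",A),("now",B)):
    k=(I[160:222,264:282,2]>1.5*I[160:222,264:282,1]).astype(int)&(I[160:222,264:282,2]>1.3*I[160:222,264:282,0])
    print(n,np.argwhere(k).min(0)+[160,264],np.argwhere(k).max(0)+[160,264],I[184:216,272,2].tolist())
a=S(435,175,.056);print("button shift",[round(float(np.linalg.norm(S(435,71+e,z)-a)),4) for e,z in((0,.056),(0,.0505))])
```

```text
start [209 266] [211 278] [157, 156, 155, 158, 155, 122, 47, 51, 51, 51, 56, 80, 69, 83, 51, 50, 50, 50, 47, 48, 50, 49, 47, 46, 65, 124, 111, 149, 111, 97, 96, 96]
now [192 266] [193 278] [51, 51, 51, 51, 52, 48, 47, 73, 146, 115, 113, 97, 98, 99, 99, 99, 101, 98, 100, 100, 100, 101, 98, 77, 79, 80, 83, 91, 65, 86, 93, 77]
button shift [0.104, 0.114]
```

The button's shift (104 mm) matches the plate's only if the button is fully up, so the stop is locked. Handing in.

```bash
python3 -c "
from bench import *
print(sign_off())"
```

```text
the job is handed in; nothing more can be done
None
```

The stop is pushed about 104 mm back against the black end block with the release button up and locked; cartons, valve and union look unmoved, the wrench and notes were not re-checked (the arm stayed clear of them), and the job is handed in with no verdict returned.

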